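# Free the jammed mouthpiece blanks in the feed chute

## Robot

A 6-joint arm with a two-finger parallel gripper is mounted at the origin on the work surface. World frame = base frame: x ahead of the robot, y to its left, z up, the work surface at z = 0. Lengths are in m, angles in rad, forces in N, time in s.
With the tool pointing down it reaches from about 0.375 to 0.9 m from the base axis. Payload 3.1 kg.
Tool frame: the origin (TCP) lies at the very end of the fingers, on their centre line; the grasp point (between the pads) lies 19 mm behind it; z points along the fingers, y is the direction in which the jaws open and shut (so a half turn about z gives the same grasp; the last joint's range is limited). The gripper opens to 87 mm and grips with 3 to 60 N. Pads are 19 mm wide; open, the fingers measure 117 mm over their backs; the gripper's body (75 mm by 190 mm) begins 51 mm behind the grasp point.
Start: joints at [-1.385, 0.527, 1.433, -0, 1.181, -0.178], TCP at [0.222, -0.584, 0.223] pointing down, gripper open.
Joint ranges: [-3.08, 3.08], [-0.75, 2.2], [0.22, 2.44], [-1.43, 4.57], [0, 2.65], [-2.85, 2.85]. Speed limits (rad/s): [2.79, 2.79, 3.14, 3.14, 3.14, 3.14].

## Interface

Orientations are given as a unit quaternion [x, y, z, w].
In Python, from plant import monitor, eyes, ticket, regions_of gives the robot as it stands.
- The arm moves only by the shell command python3 -m pendant 'ROWS' [FORCE]. ROWS is JSON, a list of rows, each a list of 7 numbers: the turn, a rotation vector about the tool's x, y, z in degrees, then the shift along the tool's x, y, z in cm, then the closure, from -1 (fully open) to 1 (shut). In form: [[wx, wy, wz, tx, ty, tz, jaw], ...]. A call has 1 to 10 rows; each row shifts and turns the commanded pose from where the row before left it, along the tool's axes as they then stand; what a row does not reach is not made up. A row lasts 1/8 s, in which the tool goes at most 62.5 mm and 10.7 degrees, less where a joint would pass 70% of its speed; a pose out of reach is approached as far as the arm can. A call is refused whole if a number of a shift passes 6.25 or a number of a turn 10.7, either way. A call with a gripper value outside its range is refused whole. The fingers move at their own pace and stop on an object; FORCE is the grip in N (left out, the last holds). Time passes only in rows, so rows that do not move let the fingers close. It gives the time, the measured TCP pose, the force and the opening at its end, in the units of the state.
- monitor.state(): the state, without advancing time (a new reading comes with each control period).
- eyes.snapshot(name): name is "side" or "top"; returns the picture (384x512x3 uint8, red, green, blue); there is no depth.
- eyes.calibration(name): a dict with "K" (3x3 intrinsics, pixels), "origin" and "attitude" of the camera in the world. Camera axes: x right, y down, z forward; pixel columns grow to the right and rows downward; lengths in m; the calibration is good to about 2 mm. A picture is of the moment at which its call begins. calibration takes no time and is no camera call.
- ticket.close_job(): hands the job in, once; it reports no verdict.
Trained networks look in the newest picture that a camera, given by its name, has taken for a name from the list of things; names that differ only in an ending like _2 or _b are one class to them, and where a whole thing is asked for, a point or a joint stands for the part that bears it (a point fixed in the world has none). Each returns a list of dicts, best first, with "score" (0 to 1); they miss things now and then, are a little off and sometimes report something else, mostly with a low value. They report only what shows in the picture. A call takes as long as a camera call. They do not tell look-alikes from the thing itself.
- regions_of(camera, query): "region" (384x512 bool, what is visible of it) and "bbox" ([centre column, centre row, width, height] in pixels, round what is visible of it).
The state is a dict: "time_s": time; "joints": joint angles; "qvel": joint speeds; "joint_torque": joint torques, N m; "position": TCP position; "tcp_rot": TCP orientation; "contact_force": force on the tool from outside, world axes, zero at the start; "ft_torque": the same for the moment, N m; "gripper_width": finger opening in m.
Only numpy, scipy, OpenCV 4.12 (cv2) and the standard library are available. Lean on these libraries where they do the work, as an engineer would, in place of code of your own. Each camera call takes 0.05 s, during which the arm holds its last target.

## Task

Slide the catch tray under the end of the feed chute's spout. Then free the jam: gently nudge a ball at the opening back up the slope so that the balls run out, again if they jam again, until all four lie in the tray. Do not lift the balls out or press hard on them (they are polished), and leave the jar, spanner and flute where they are.

Things in the scene. Friction and masses are not known exactly. Their poses are not given: they have to be found in the camera images.
- chute: Fixed, rigid wooden feed chute. Origin on the table under the throat end of the hopper; x points uphill (level), y across, z up. Its floor slopes down towards -x at 0.21 rad and is 85 mm above the table at x = 0. Hopper: x 0 to 250 mm; inside, y +41 to -41 up to x = 50, then the -y wall flares out to y -91 at the top. Spout: x -90 to 0, 51 mm wide (y -10 to +41), open-ended. Walls are 10 mm thick and stand 32 mm above the floor.
- throat (a point): On the sloping floor, mid-way across the narrow opening where hopper meets spout. Axes tilted with the floor: x uphill along it, y across, z square to it. The chute's +y wall is straight all along, its inner face 25.5 mm from here at +y; on the -y side a shoulder slants from the hopper wall into the spout (25 deg off square across).
- spout (a point): Middle of the floor's lower edge at the open end of the spout, 66 mm above the table (58 mm clear beneath). Freed balls shoot off here and land up to about 80 mm further out, towards the chute's -x.
- foot (a point): On the table under the spout, middle of the chute's front foot's face (looks to chute -x, 100 mm wide): the tray can go no further under than this, 45 mm uphill of the spout's end.
- tray: Loose wooden catch tray, about 0.35 kg, outside 156 x 156 mm, walls 45 mm high and 8 mm thick, inner floor 8 mm above the table. Origin at the centre of its underside. On its -x side it has an upright wooden tab to hold or push it by.
- tray_tab (a point): Middle of the top edge of the tray's tab, at tray (-85, 0, 95) mm. The tab is 14 mm thick along the tray's x, 50 mm wide along y, and stands 50 mm above the tray's wall.
- blank_1_center (a point): Centre of a polished turned wooden ball (mouthpiece blank), 44 mm diameter, about 30 g, rolls freely. At the start in the corner between the slanting shoulder and the hopper's -y wall, beside the opening; blank_2 holds it there, and it rolls out by itself once blank_2 is moved back far enough. All four balls are alike; two abreast jam, and the rest may jam again likewise.
- blank_2_center (a point): Centre of a polished turned wooden ball (mouthpiece blank), 44 mm diameter, about 30 g, rolls freely. At the start the blocking one: against the straight +y wall, squarely uphill of the opening, stuck between that wall and blank_1 (its centre about 51 mm uphill of the throat point). All four balls are alike; two abreast jam, and the rest may jam again likewise.
- blank_3_center (a point): Centre of a polished turned wooden ball (mouthpiece blank), 44 mm diameter, about 30 g, rolls freely. At the start behind blank_1 along the -y wall. All four balls are alike; two abreast jam, and the rest may jam again likewise.
- blank_4_center (a point): Centre of a polished turned wooden ball (mouthpiece blank), 44 mm diameter, about 30 g, rolls freely. At the start behind blank_2 along the straight wall. All four balls are alike; two abreast jam, and the rest may jam again likewise.
- jar: Bystander: closed glass jar, 52 mm diameter, 70 mm high, origin at the centre of its underside.
- spanner: Bystander: steel spanner 170 mm long, lying on the table beyond the tray.
- flute: Bystander: finished cane flute 200 mm long, 25 mm thick, lying on the table beyond the hopper.
- blank_1: The ball of point blank_1_center; its origin is a point on the ball's surface that turns with it: use the centre point instead.
- blank_2: The ball of point blank_2_center; its origin is a point on the ball's surface that turns with it: use the centre point instead.
- blank_3: The ball of point blank_3_center; its origin is a point on the ball's surface that turns with it: use the centre point instead.
- blank_4: The ball of point blank_4_center; its origin is a point on the ball's surface that turns with it: use the centre point instead.
Not all that is in view belongs to the job. What is shaped like the blank_2 but blue or white is not meant.

How it is judged:
On the way, in this order (a step that is already met when the one before it is completed fails the run):
1. the spout's end is above the inside of the tray (x of spout in the frame of tray between -0.07 and 0.07 m and y of spout in the frame of tray between -0.07 and 0.07 m), for 0.2 s.
2. one of the two balls that block the opening (blank_1 or blank_2) has been nudged at least 13 mm back up the slope ((x of blank_1_center in the frame of throat above 0.042 m or x of blank_2_center in the frame of throat above 0.064 m)), for 0.02 s.
3. a first ball lies in the tray (((x of blank_1_center in the frame of tray between -0.07 and 0.07 m and y of blank_1_center in the frame of tray between -0.07 and 0.07 m and z of blank_1_center in the frame of tray between 0 and 0.06 m) or (x of blank_2_center in the frame of tray between -0.07 and 0.07 m and y of blank_2_center in the frame of tray between -0.07 and 0.07 m and z of blank_2_center in the frame of tray between 0 and 0.06 m) or (x of blank_3_center in the frame of tray between -0.07 and 0.07 m and y of blank_3_center in the frame of tray between -0.07 and 0.07 m and z of blank_3_center in the frame of tray between 0 and 0.06 m) or (x of blank_4_center in the frame of tray between -0.07 and 0.07 m and y of blank_4_center in the frame of tray between -0.07 and 0.07 m and z of blank_4_center in the frame of tray between 0 and 0.06 m))), for 0.2 s.
At the end, for the whole second after the job is handed in: All four balls lie at rest (under 0.05 m/s) inside the tray's walls (centres within 70 mm of the tray's centre along each of its sides, less than 60 mm above its underside), and the tray stands flat (tilt under 0.1 rad) and still on the table (x of blank_1_center in the frame of tray between -0.07 and 0.07 m and y of blank_1_center in the frame of tray between -0.07 and 0.07 m and z of blank_1_center in the frame of tray between 0 and 0.06 m and x of blank_2_center in the frame of tray between -0.07 and 0.07 m and y of blank_2_center in the frame of tray between -0.07 and 0.07 m and z of blank_2_center in the frame of tray between 0 and 0.06 m and x of blank_3_center in the frame of tray between -0.07 and 0.07 m and y of blank_3_center in the frame of tray between -0.07 and 0.07 m and z of blank_3_center in the frame of tray between 0 and 0.06 m and x of blank_4_center in the frame of tray between -0.07 and 0.07 m and y of blank_4_center in the frame of tray between -0.07 and 0.07 m and z of blank_4_center in the frame of tray between 0 and 0.06 m and linear speed of each of blank_1, blank_2, blank_3, blank_4 below 0.05 m/s and angle between tray's own z axis and vertical below 0.1 rad and height (world z) of tray below 0.01 m and linear speed of tray below 0.02 m/s); the robot touches nothing.
It fails at once if a ball is pressed by the robot with more than 10 N (contact force between any of the fingers, the arm and blank_1 above 10 N or contact force between any of the fingers, the arm and blank_2 above 10 N or contact force between any of the fingers, the arm and blank_3 above 10 N or contact force between any of the fingers, the arm and blank_4 above 10 N).
It fails at once if a ball is lifted out of the chute (its centre more than 70 mm above the sloping floor; 22 mm when it lies on it) (z of any of blank_1_center, blank_2_center, blank_3_center, blank_4_center in the frame of throat above 0.07 m).
It fails at once if the jar, spanner or flute is moved more than 25 mm (distance of any of jar, spanner, flute from where it was at the start of the episode above 0.025 m).
It also fails if it takes over 54 s, if anything falls off the work surface, if the arm or the gripper's body presses on something with over 40 N, if the wrist force passes 120 N, or if a joint passes its speed limit or range.

## Working session

There is one attempt and no reset: what is moved stays moved. The work goes in short steps, Python scripts to look and compute and a shell command to move; the robot and the scene stay as the last step left them, time stands still between calls to the robot, and variables do not carry over. Pictures are saved under pics/ and viewed, and the job is handed in when it is done.

```bash
ls; mkdir -p pics; python3 - <<'E'
from plant import monitor, eyes
import cv2
print(monitor.state())
for n in("side","top"):
    im=eyes.snapshot(n); cv2.imwrite(f"pics/{n}0.png",im[:,:,::-1])
    c=eyes.calibration(n); print(n,c)
E
```

```text
pics
{'time_s': 0.0, 'joints': array([-1.38549733e+00,  5.28444217e-01,  1.43393700e+00, -2.12072064e-05,
        1.18140307e+00, -1.78472439e-01]), 'qvel': array([-0.00025381, -0.00018466, -0.00109564, -0.00080087, -0.00018852,
        0.0012648 ]), 'joint_torque': array([ 2.77575697e-05, -4.40037096e+01, -1.76594210e+01,  6.34410605e-02,
        5.82223583e-02, -1.58458406e-04]), 'position': array([ 0.22227248, -0.58333257,  0.2215741 ]), 'tcp_rot': array([ 9.83503024e-01,  1.80888365e-01, -1.35456555e-05, -1.09577618e-03]), 'contact_force': array([ 0.26729666,  0.12684571, -0.61894285]), 'ft_torque': array([-0.00496957,  0.00014155, -0.03523493]), 'gripper_width': 0.08676689495774266}
side {'K': array([[410.47083002,   0.        , 256.0181235 ],
       [  0.        , 410.47083002, 191.93693023],
       [  0.        ,   0.        ,   1.        ]]), 'origin': array([0.51902716, 0.67650642, 0.76808314]), 'attitude': array([-0.06064715,  0.92574834, -0.37298924,  0.01381888])}
top {'K': array([[495.9534126 ,   0.        , 253.82519254],
       [  0.        , 495.9534126 , 180.36081797],
       [  0.        ,   0.        ,   1.        ]]), 'origin': array([0.44845937, 0.04912835, 1.33201062]), 'attitude': array([ 0.70771101, -0.70434701,  0.03528073, -0.04237551])}
```

View pics/side0.png

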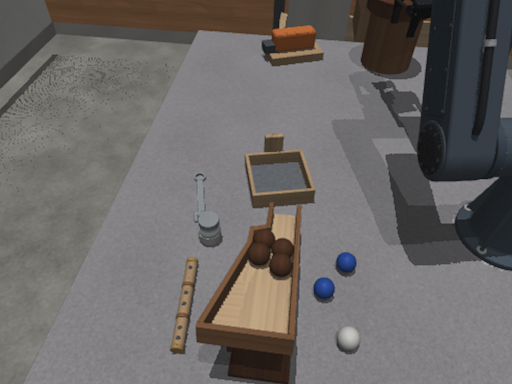

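View pics/top0.png

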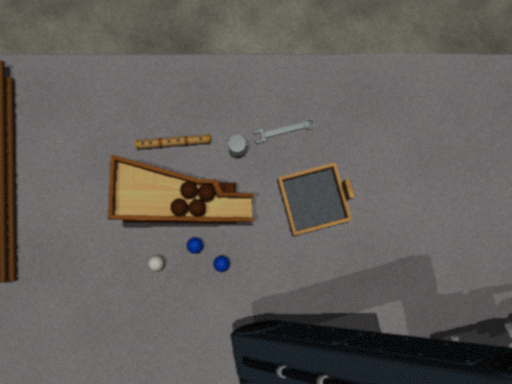

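The side view shows the chute (mid-low, ~250,290), with the four brown balls at (265-285, 240-265) and the tray at (278,178) with its tab on the far side. In the top view the chute runs left to right with its spout end at (253,208). The tray is at (315,198), turned about 13°, with its tab at (348,188).

```bash
cat > h.py <<'E'
import numpy as np, cv2
from scipy.spatial.transform import Rotation as R
from plant import monitor, eyes, regions_of
C={n:eyes.calibration(n) for n in("side","top")}
def proj(n,P):
    c=C[n];P=np.atleast_2d(P);p=(P-c["origin"])@R.from_quat(c["attitude"]).as_matrix()
    return (p@c["K"].T)[:,:2]/p[:,2:]
def ray(n,uv):
    c=C[n];d=np.linalg.inv(c["K"])@np.r_[uv,1.];return c["origin"],R.from_quat(c["attitude"]).as_matrix()@d
def onz(n,uv,z):
    o,d=ray(n,uv);return o+d*(z-o[2])/d[2]
def tri(uvs,uvt):
    A=np.zeros((3,3));b=np.zeros(3)
    for n,uv in(("side",uvs),("top",uvt)):
        o,d=ray(n,uv);d/=np.linalg.norm(d);M=np.eye(3)-np.outer(d,d);A+=M;b+=M@o
    return np.linalg.solve(A,b)
def save(n,f,crop=None,s=1,pts=[]):
    im=eyes.snapshot(n)[:,:,::-1].copy()
    x0=y0=0
    if crop: x0,y0,w,h=crop; im=im[y0:y0+h,x0:x0+w]
    im=cv2.resize(im,None,fx=s,fy=s,interpolation=cv2.INTER_CUBIC)
    for p in pts: cv2.circle(im,(int((p[0]-x0+.5)*s),int((p[1]-y0+.5)*s)),2,(0,255,0),-1)
    cv2.imwrite("pics/"+f,im)
E
python3 - <<'E'
from h import *
for n in("side","top"):
    eyes.snapshot(n)
    for q in("tray","tray_tab","chute","blank_2","jar","spanner","flute"):
        for r in regions_of(n,q)[:6]: 
            cnt=max(cv2.findContours(r["region"].astype(np.uint8),0,2)[0],key=len)
            print(n,q,round(r["score"],2),np.round(r["bbox"],1),r["region"].sum(), [ [round(float(t),1) for t in a] if not np.isscalar(a) else round(a,1) for a in cv2.minAreaRect(cnt)] if q in("tray","tray_tab") else '')
print(monitor.state()["time_s"])
E
```

```text
side tray 0.91 [280.2 167.7  68.5  72.7] 3617 [[279.5, 169.3], [70.9, 66.8], 84.3]
side tray_tab 0.65 [280.1 169.2  69.8  74.9] 3601 [[279.2, 168.8], [71.4, 66.1], 84.8]
side chute 0.6 [248.  294.1 105.7 178.2] 10263 
side chute 0.41 [284.1 263.4  26.   22. ] 418 
side blank_2 0.87 [263.1 234.6  20.4  23.5] 293 
side blank_2 0.82 [349.2 339.1  23.   19.9] 402 
side blank_2 0.81 [280.1 265.3  22.1  19.2] 423 
side blank_2 0.8 [282.  245.   19.8  17.2] 309 
side blank_2 0.69 [350.6 263.9  18.   21.1] 336 
side blank_2 0.66 [259.8 252.9  24.9  22.2] 423 
side jar 0.63 [210.2 228.3  28.8  34.4] 715 
side spanner 0.57 [200.5 197.6  11.2  49.9] 354 
side flute 0.95 [185.9 304.6  29.4  97.3] 1196 
side flute 0.63 [250.6 292.3 106.1 181.4] 10604 
side flute 0.25 [283.7 264.8  26.2  20.3] 433 
top tray 0.64 [316.4 200.6  72.8  70.8] 3876 [[318.1, 197.8], [61.1, 70.4], 74.7]
top tray_tab 0.85 [316.8 201.1  77.3  72.5] 3862 [[317.9, 197.4], [60.4, 70.5], 75.1]
top blank_2 0.79 [220.4 265.4  20.3  15.4] 212 
top blank_2 0.77 [189.9 188.3  16.4  20.2] 249 
top blank_2 0.67 [207.4 191.2  17.7  21.6] 264 
top blank_2 0.65 [197.8 208.9  18.7  20.7] 261 
top blank_2 0.64 [179.8 206.1  20.2  16. ] 233 
top blank_2 0.54 [194.1 246.7  10.2  17. ] 192 
top jar 0.74 [236.6 144.4  22.8  20.8] 340 
top jar 0.16 [189.8 189.4  16.4  20.3] 246 
top spanner 0.96 [283.8 129.5  61.5  29.4] 474 
top flute 0.92 [172.1 141.9  79.1  13.1] 642 
top flute 0.44 [180.9 189.5 147.1  68.4] 6235 
0.9
```

```bash
python3 - <<'E'
from h import *
save("top","t1.png",(100,140,160,100),5)
save("top","t2.png",(265,150,110,100),6)
save("side","s1.png",(190,190,130,120),5)
save("side","s2.png",(230,120,110,100),6)
E
```

```text
(no output)
```

View pics/t1.png

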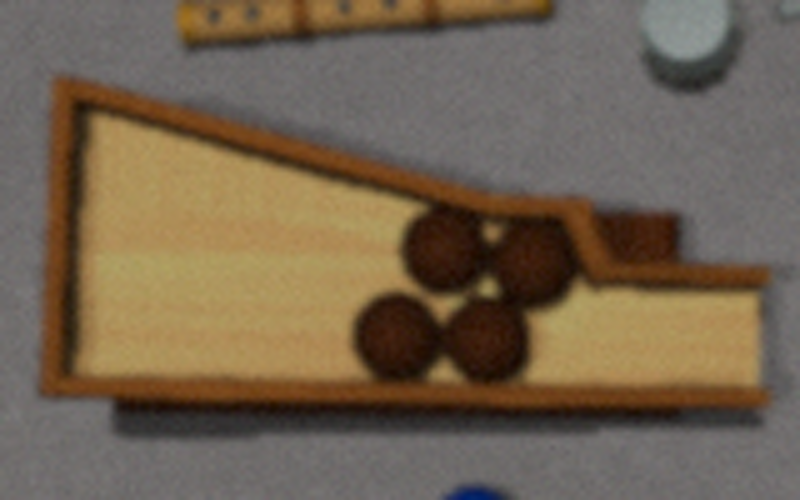

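View pics/t2.png

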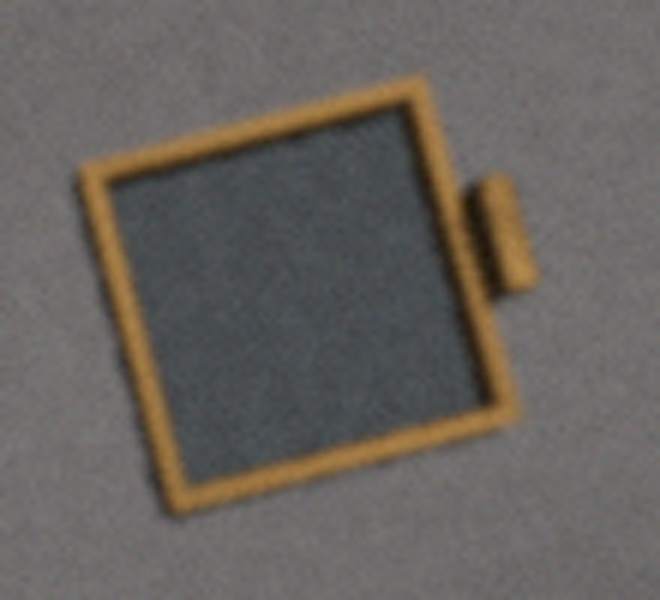

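View pics/s1.png

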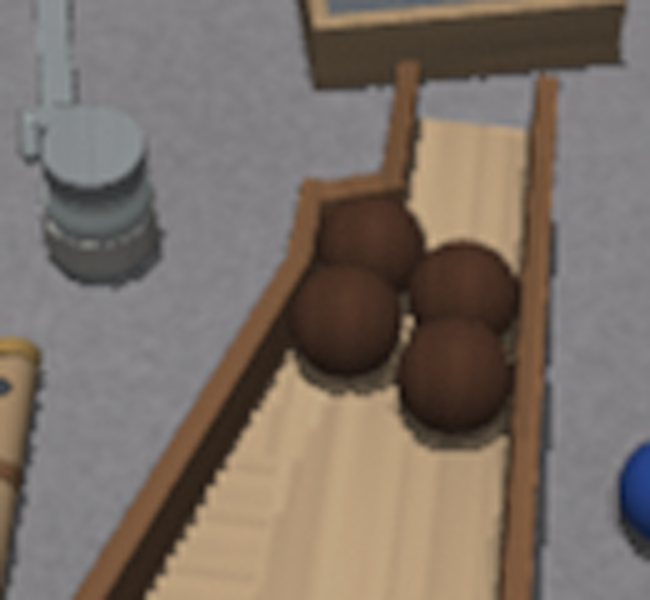

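View pics/s2.png

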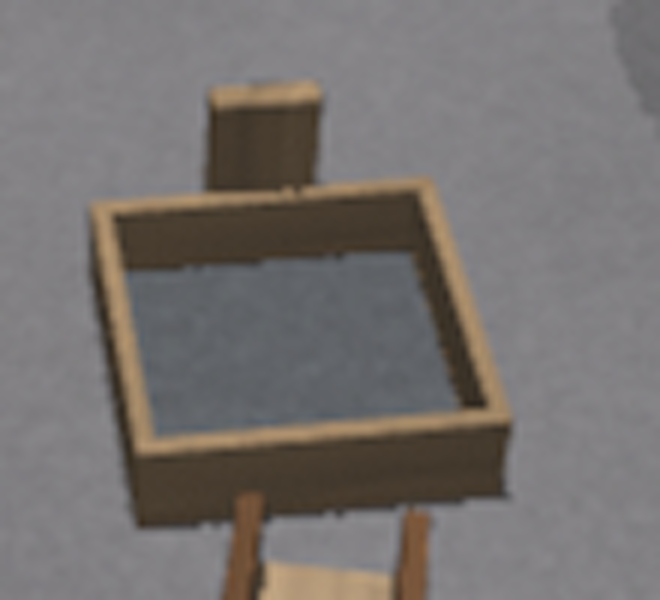

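```bash
cat > fit.py <<'E'
from h import *
from scipy.optimize import least_squares
def px(crop,s,p): return (np.array(p)/s+np.array(crop[:2])-.5)
T1=(100,140),5;T2=(265,150),6;S1=(190,190),5;S2=(230,120),6
def fit(obs,x0,freez=True):
    def res(q):
        Rm=R.from_euler('z',q[3]).as_matrix();r=[]
        for n,uv,P in obs: r.append(proj(n,Rm@np.array(P)+q[:3])[0]-uv)
        return np.concatenate(r)
    s=least_squares(res,x0,loss='soft_l1');return s.x,res(s.x).reshape(-1,2)
if __name__=="__main__":
    t=[("top",px(*T2,p),P) for p,P in [((82,165),(.078,-.078,.045)),((425,78),(-.078,-.078,.045)),((518,418),(-.078,.078,.045)),((178,513),(.078,.078,.045)),((510,233),(-.085,0,.095))]]
    t+=[("side",px(*S2,p),P) for p,P in [((92,205),(-.078,-.078,.045)),((435,180),(-.078,.078,.045)),((510,425),(.078,.078,.045)),((138,447),(.078,-.078,.045)),((265,95),(-.085,0,.095))]]
    q,r=fit(t,[.45,-.1,0,1.5]);print("tray",q.round(4),np.degrees(q[3]));print(r.round(1).tolist())
    sn,cs=np.sin(.21),np.cos(.21)
    wt=lambda x,y:(x-.032*sn,y,.085+x*np.tan(.21)+.032*cs)
    fl=lambda x,y:(x,y,.085+x*np.tan(.21))
    c=[("top",px(*T1,p),P) for p,P in [((760,387),fl(-.09,.041)),((768,405),wt(-.09,.051)),((768,268),wt(-.09,-.02)),((42,395),wt(.26,.051)),((600,283),wt(0,-.01))]]
    c+=[("side",px(*S1,p),P) for p,P in [((422,118),fl(-.09,-.01)),((527,127),fl(-.09,.041)),((408,62),wt(-.09,-.015)),((548,78),wt(-.09,.046))]]
    q,r=fit(c,[.45,.1,0,1.5]);print("chute",q.round(4),np.degrees(q[3]));print(r.round(1).tolist())
    B=[((262.8,236.8),(207.2,191.5)),((282.2,247.5),(197.3,207.8)),((259,252.9),(188.9,189.3)),((280.5,264.2),(179.8,207.3))]
    th=q[:3]+R.from_euler('z',q[3]).apply([0,.0155,.085]);Rt=(R.from_euler('z',q[3])*R.from_euler('y',-.21))
    for i,(a,b) in enumerate(B):
        P=tri(a,b);print(i+1,P.round(4),Rt.inv().apply(P-th).round(4))
    print("throat",th,"spout",q[:3]+R.from_euler('z',q[3]).apply([-.09,.0155,.066]))
    for n,z in(("jar",.035),): print("jar top",onz("top",(236.6,142),.07))
    np.save("chute.npy",q)
E
python3 fit.py
```

```text
tray [ 5.4330e-01 -9.5800e-02  1.0000e-04  1.8283e+00] 104.75540269278952
[[-0.2, 0.2], [0.3, -0.1], [0.9, 1.1], [-0.8, 0.5], [0.2, 0.4], [-0.5, -0.2], [-0.7, -0.2], [0.1, -0.1], [-0.8, 1.5], [-0.1, -0.3]]
chute [ 0.5338  0.1558 -0.0018  1.5617] 89.47637008213069
[[0.6, 1.0], [1.4, 1.0], [1.8, -0.1], [-2.9, 0.0], [-1.2, -0.2], [-1.5, 0.3], [0.0, 1.0], [0.1, -0.2], [-0.5, -0.4]]
1 [0.5544 0.1762 0.1177] [ 0.0273 -0.0358  0.0294]
2 [0.514  0.1995 0.1211] [0.0504 0.0047 0.0279]
3 [0.5579 0.2205 0.1244] [ 0.072  -0.039   0.0268]
4 [0.5145 0.2416 0.1261] [0.0926 0.0047 0.0241]
throat [0.51834909 0.15595351 0.08323532] spout [0.51752658 0.06595727 0.06423532]
jar top [0.68716402 0.10720536 0.07      ]
```

```bash
python3 -m pendant '[[0,0,6,0,0,0,-1],[0,0,0,4.84,-3.39,0,-1],[0,0,0,4.84,-3.39,0,-1],[0,0,0,4.84,-3.39,0,-1],[0,0,0,4.84,-3.39,0,-1],[0,0,0,4.84,-3.39,0,-1],[0,0,0,4.84,-3.39,0,-1],[0,0,0,4.84,-3.39,0,-1],[0,0,0,4.84,-3.39,0,-1],[0,0,0,4.84,-3.39,0,-1]]' 20
cat > to.py <<'E'
import sys
from h import *
def delta(tgt,yaw=None):
    s=monitor.state();Rm=R.from_quat(s["tcp_rot"]).as_matrix()
    th=np.degrees(np.arctan2(Rm[1,0],Rm[0,0]))
    print("pos",s["position"].round(4),"th",th.round(2),"z",Rm[:,2].round(3),"d(cm)",(Rm.T@(np.array(tgt)-s["position"])*100).round(2),"F",s["contact_force"].round(1),"w",round(s["gripper_width"],4),"t",s["time_s"])
delta([float(a) for a in sys.argv[1:4]])
E
python3 to.py .565 -.178 .055
```

```text
time_s: 2.35
position: [0.5666, -0.1761, 0.2228]
tcp_rot: [0.992, 0.129, 0.0, 0.0]
contact_force: [0.3, -1.2, 0.2]
gripper_width: 0.0868
pos [ 0.5666 -0.1761  0.2228] th 14.84 z [ 0.001 -0.    -1.   ] d(cm) [-0.21  0.14 16.78] F [ 0.3 -1.2  0.2] w 0.0868 t 2.35
```

```bash
python3 -m pendant '[[0,0,0,-0.2,0.1,5.6,-1],[0,0,0,0,0,5.6,-1],[0,0,0,0,0,3,-1],[0,0,0,0,0,2.4,-1],[0,0,0,0,0,0,-1]]'
python3 to.py .565 -.178 .055; python3 - <<'E'
from h import *
save("side","s3.png",(200,60,160,140),5)
E
```

```text
time_s: 2.98
position: [0.5623, -0.1783, 0.0547]
tcp_rot: [0.992, 0.129, -0.002, -0.001]
contact_force: [-0.0, 0.2, -0.3]
gripper_width: 0.0872
pos [ 0.5623 -0.1783  0.0547] th 14.84 z [-0.004  0.002 -1.   ] d(cm) [ 0.27  0.04 -0.03] F [-0.   0.2 -0.3] w 0.0872 t 2.975
```

View pics/s3.png

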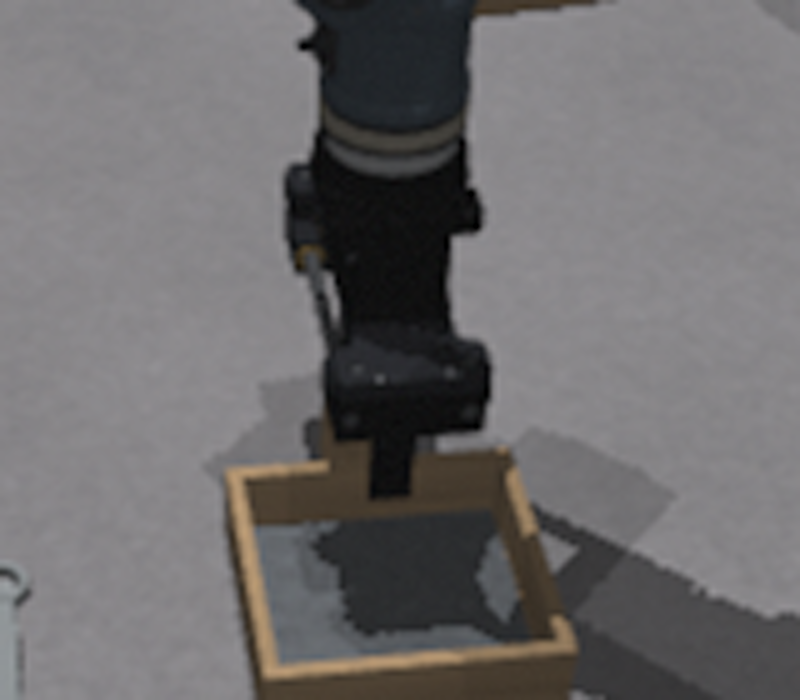

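The side view shows the fingers straddling the tab, with the near finger at (390,470). The tab's visible left part is at (345,455), so the fingers sit near its centre. I'll close the gripper.

```bash
python3 -m pendant '[[0,0,0,0,0,0,1],[0,0,0,0,0,0,1],[0,0,0,0,0,0,1],[0,0,0,0,0,0,1],[0,0,0,0,0,0,1],[0,0,0,0,0,0,1]]' 20
python3 to.py .565 -.178 .055
```

```text
time_s: 3.78
position: [0.5636, -0.179, 0.0565]
tcp_rot: [0.992, 0.129, -0.0, -0.0]
contact_force: [-0.3, 0.4, 0.1]
gripper_width: 0.0355
pos [ 0.5636 -0.179   0.0565] th 14.84 z [-0.  0. -1.] d(cm) [ 0.16 -0.06  0.15] F [-0.3  0.4  0.1] w 0.0355 t 3.775
```

```bash
python3 -m pendant '[[0,0,0,0,0,0,1],[0,0,0,0,0,0,1],[0,0,0,0,0,0,1],[0,0,0,0,0,0,1]]' 20
python3 -m pendant '[[0,0,5,0,0,0,1],[0,0,5,0,0,0,1],[0,0,5.3,0,0,0,1],[0,0,0,0,0,0,1]]' 20
python3 to.py .517 -.052 .055
```

```text
time_s: 4.28
position: [0.5636, -0.179, 0.0565]
tcp_rot: [0.992, 0.129, -0.0, -0.0]
contact_force: [-0.1, 0.1, -0.9]
gripper_width: 0.0138
time_s: 4.78
position: [0.5637, -0.1789, 0.0565]
tcp_rot: [1.0, -0.004, 0.0, -0.0]
contact_force: [1.0, 0.8, -0.9]
gripper_width: 0.014
pos [ 0.5637 -0.1789  0.0565] th -0.43 z [ 0.  0. -1.] d(cm) [ -4.76 -12.65   0.15] F [ 1.   0.8 -0.9] w 0.014 t 4.775
```

```bash
python3 -m pendant '[[0,0,0,-0.95,-2.3,0,1],[0,0,0,-0.95,-2.3,0,1],[0,0,0,-0.95,-2.3,0,1],[0,0,0,-0.95,-2.3,0,1],[0,0,0,-0.95,-2.3,0,1],[0,0,0,0,0,0,1]]' 20
python3 to.py .517 -.052 .055; python3 - <<'E'
from h import *
save("side","s4.png",(190,90,160,140),5)
save("top","t4.png",(200,120,160,120),5)
E
```

```text
time_s: 5.52
position: [0.5152, -0.061, 0.0566]
tcp_rot: [1.0, -0.002, -0.001, -0.001]
contact_force: [-0.4, 0.9, 0.5]
gripper_width: 0.0138
pos [ 0.5152 -0.061   0.0566] th -0.27 z [-0.003  0.001 -1.   ] d(cm) [ 0.17 -0.9   0.16] F [-0.4  0.9  0.5] w 0.0138 t 5.525
```

View pics/s4.png

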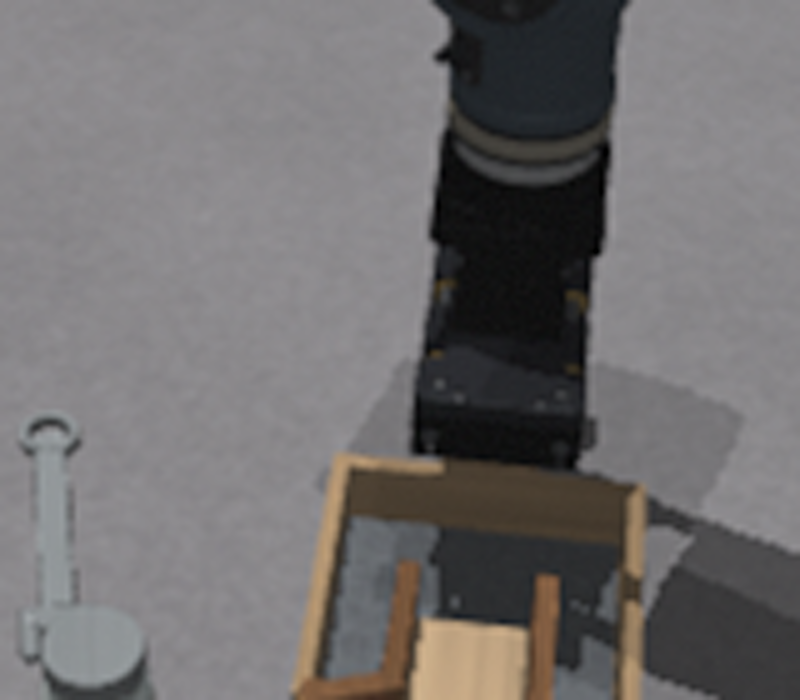

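View pics/t4.png

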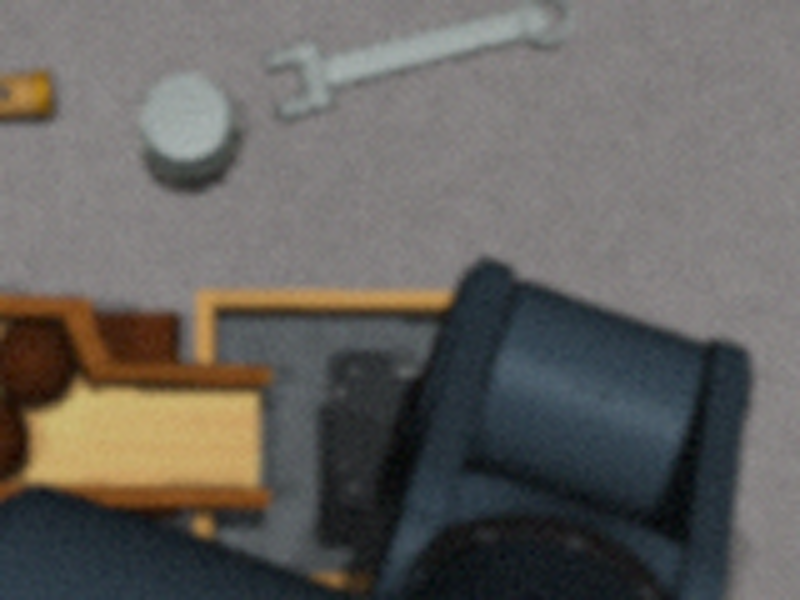

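The top view shows the tray under the spout. Its uphill wall (col 197) is just short of the foot (col 180), and the spout's end (col 265) lies over the tray's inside, centred across. The spout should be about 42 mm ahead of the tray's centre, which suits the landing range. I'll release and lift.

```bash
python3 -m pendant '[[0,0,0,0,0,0,-0.5],[0,0,0,0,0,0,-0.5],[0,0,0,0,0,0,-0.5],[0,0,0,0,0,0,-0.5],[0,0,0,0,0,-4,-0.5],[0,0,0,0,0,-5,-0.5],[0,0,0,0,0,-5,-0.5],[0,0,0,0,0,0,1]]' 20
python3 to.py .510 .150 .2; python3 - <<'E'
from h import *
q=np.load("chute.npy");pts=[proj("top",q[:3]+R.from_euler('z',q[3]).apply(p))[0] for p in [(-.09,-.01,.066),(-.09,.041,.066)]]
save("side","s5.png",(190,60,160,140),5)
E
```

```text
time_s: 6.62
position: [0.5199, -0.0646, 0.2006]
tcp_rot: [1.0, -0.004, 0.005, 0.002]
contact_force: [-0.1, 0.3, -0.0]
gripper_width: 0.0607
pos [ 0.5199 -0.0646  0.2006] th -0.46 z [ 0.009 -0.003 -1.   ] d(cm) [-1.160e+00 -2.146e+01 -2.000e-02] F [-0.1  0.3 -0. ] w 0.0607 t 6.625
```

View pics/s5.png

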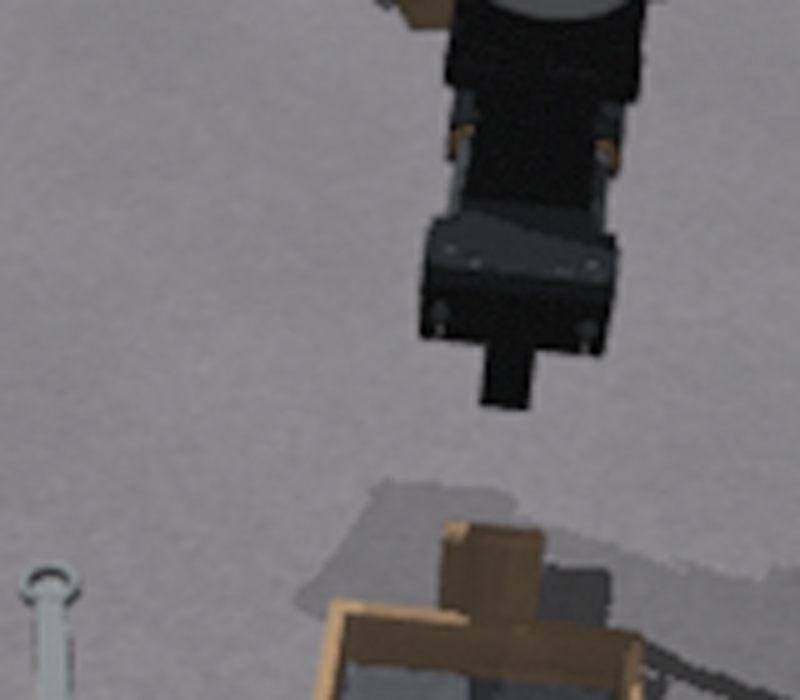

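The tray stands free, with its tab at (495,570) and the gripper clear above it. Next I'll move over the opening with the fingers closing.

```bash
python3 -m pendant '[[0,0,0,-0.25,-4.3,0,1],[0,0,0,-0.25,-4.3,0,1],[0,0,0,-0.25,-4.3,0,1],[0,0,0,-0.25,-4.3,0,1],[0,0,0,-0.2,-4.3,0,1],[0,0,0,0,0,0,1],[0,0,0,0,0,0,1],[0,0,0,0,0,0,1]]' 20
python3 to.py .510 .150 .098; python3 - <<'E'
from h import *
save("side","s6.png",(170,130,160,140),5)
save("top","t6.png",(100,140,160,120),5)
E
```

```text
time_s: 7.68
position: [0.5066, 0.1503, 0.196]
tcp_rot: [1.0, -0.005, -0.001, 0.0]
contact_force: [0.5, -0.0, -0.4]
gripper_width: 0.0006
pos [0.5066 0.1503 0.196 ] th -0.54 z [-0.001 -0.    -1.   ] d(cm) [0.36 0.02 9.79] F [ 0.5 -0.  -0.4] w 0.0006 t 7.675
```

View pics/s6.png

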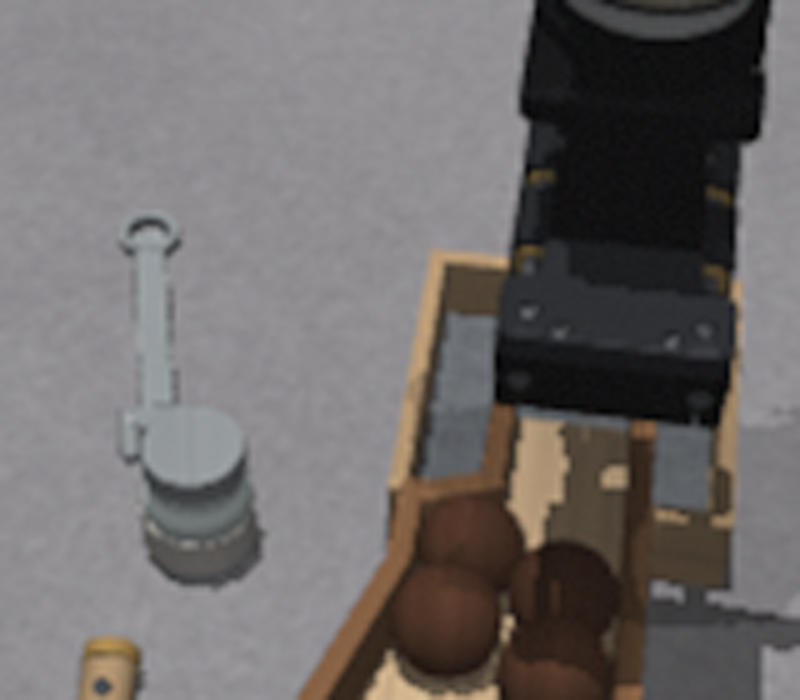

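View pics/t6.png

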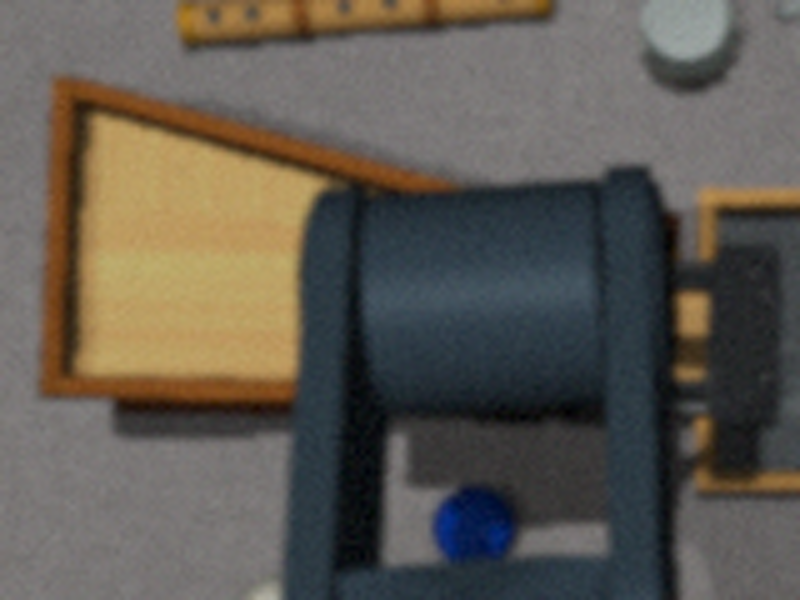

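```bash
python3 -m pendant '[[0,0,0,0.3,0,3,1],[0,0,0,0,0,3,1],[0,0,0,0,0,2,1],[0,0,0,0,0,1,1],[0,0,0,0,0,0.7,1],[0,0,0,0,0,0,1]]' 20
python3 to.py .510 .155 .1; python3 - <<'E'
from h import *
save("side","s7.png",(170,130,160,140),5)
E
```

```text
time_s: 8.52
position: [0.5099, 0.1512, 0.0996]
tcp_rot: [1.0, -0.004, 0.0, -0.0]
contact_force: [-0.9, -1.1, -0.3]
gripper_width: 0.0005
pos [0.5099 0.1512 0.0996] th -0.48 z [ 0.  0. -1.] d(cm) [ 0.   -0.38 -0.04] F [-0.9 -1.1 -0.3] w 0.0005 t 8.525
```

View pics/s7.png

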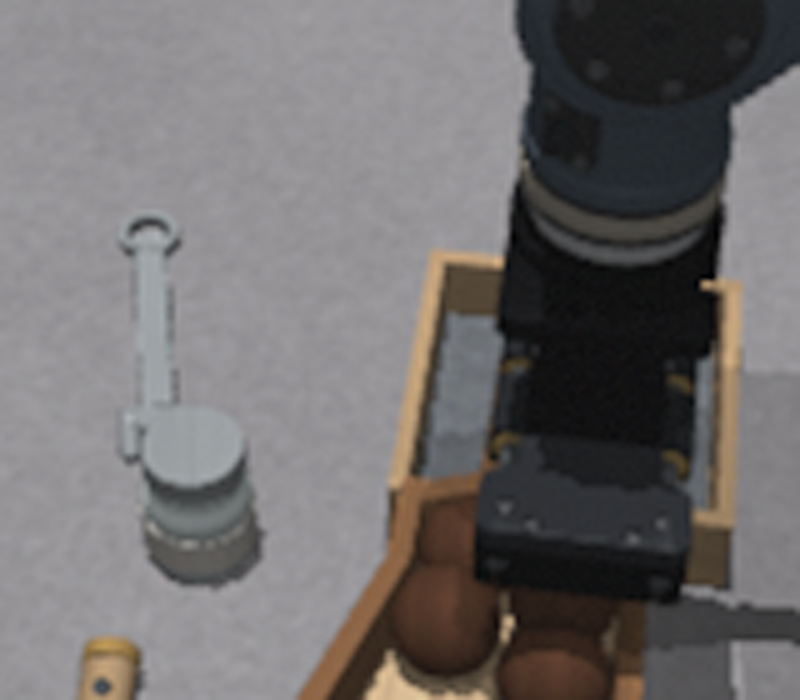

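```bash
python3 -m pendant '[[0,0,0,0,-0.4,-0.05,1],[0,0,0,0,-0.4,-0.08,1],[0,0,0,0,-0.4,-0.08,1],[0,0,0,0,-0.5,-0.1,1],[0,0,0,0,-0.5,-0.1,1],[0,0,0,0,-0.5,-0.1,1],[0,0,0,0,-0.5,-0.1,1]]' 20
python3 to.py .510 .222 .11; python3 - <<'E'
from h import *
save("side","s8.png",(170,130,160,140),5)
E
```

```text
time_s: 9.45
position: [0.51, 0.1837, 0.1057]
tcp_rot: [1.0, -0.004, -0.0, 0.0]
contact_force: [0.5, -0.7, -0.3]
gripper_width: 0.0007
pos [0.51   0.1837 0.1057] th -0.45 z [-0. -0. -1.] d(cm) [-0.03 -3.83 -0.43] F [ 0.5 -0.7 -0.3] w 0.0007 t 9.45
```

View pics/s8.png

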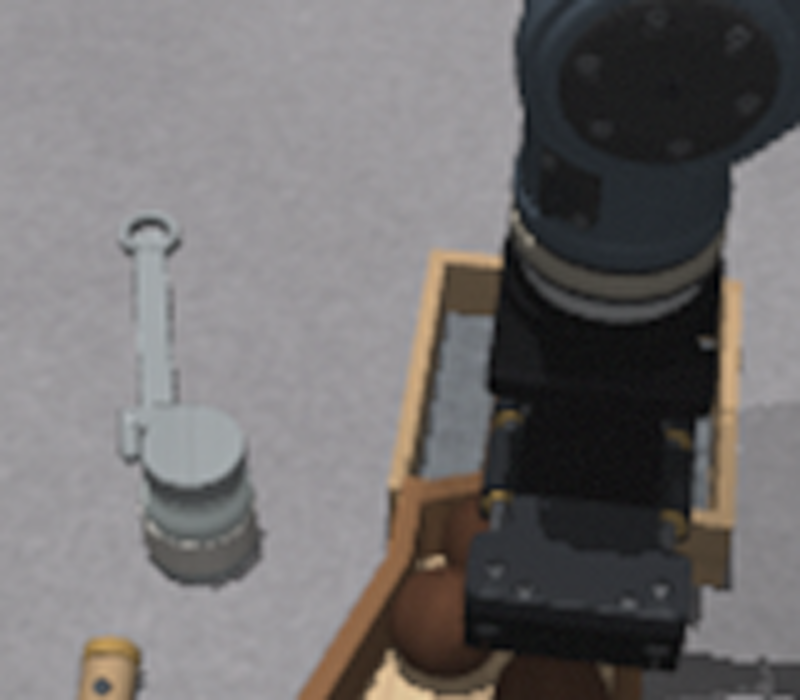

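Blank_1 has left its corner (now at ~(465,520)) and is rolling toward the opening beside the finger. I'll keep pushing blank_2 back so the opening clears.

```bash
python3 -m pendant '[[0,0,0,0,-0.5,-0.1,1],[0,0,0,0,-0.6,-0.12,1],[0,0,0,0,-0.6,-0.12,1],[0,0,0,0,-0.6,-0.12,1],[0,0,0,0,-0.6,-0.12,1],[0,0,0,0,-0.6,-0.12,1],[0,0,0,0,-0.6,-0.12,1]]' 20
python3 to.py .510 .222 .11; python3 - <<'E'
from h import *
save("side","s9.png",(170,130,160,140),5)
save("top","t9.png",(100,140,220,120),3.5)
E
```

```text
time_s: 10.38
position: [0.5103, 0.2248, 0.1139]
tcp_rot: [1.0, -0.004, 0.0, 0.0]
contact_force: [0.3, -0.6, 1.1]
gripper_width: 0.0003
pos [0.5103 0.2248 0.1139] th -0.46 z [ 0. -0. -1.] d(cm) [-0.03  0.28  0.39] F [ 0.3 -0.6  1.1] w 0.0003 t 10.375
```

View pics/s9.png

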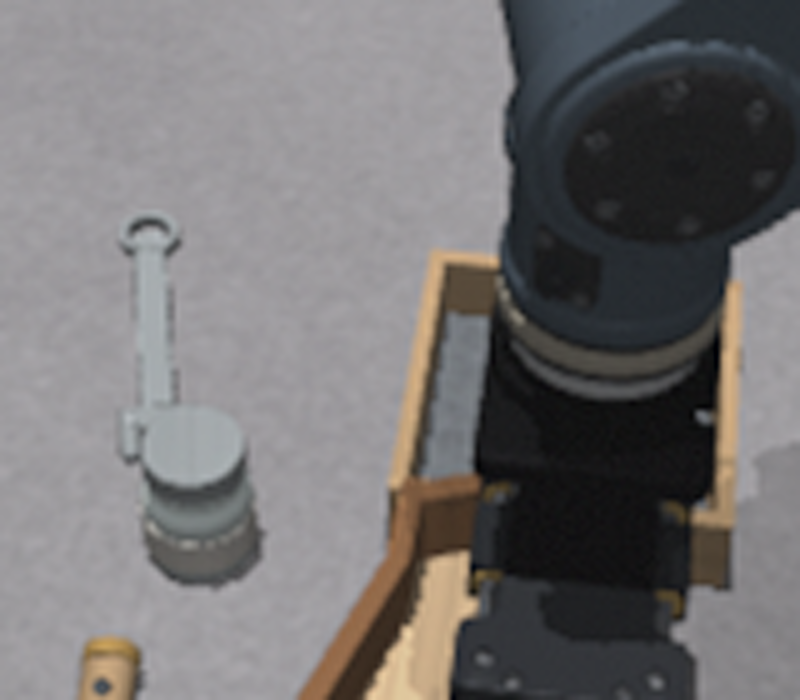

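View pics/t9.png

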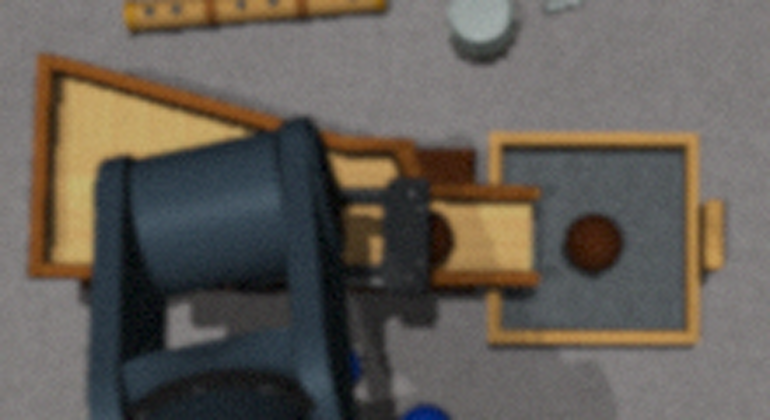

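```bash
python3 -m pendant '[[0,0,0,0,0,0,1],[0,0,0,0,0,0,1],[0,0,0,0,0,0,1],[0,0,0,0,0,0,1]]' 20
python3 - <<'E'
from h import *
save("top","t10.png",(100,140,220,120),3.5)
E
```

```text
time_s: 10.98
position: [0.5103, 0.2243, 0.1138]
tcp_rot: [1.0, -0.004, -0.0, 0.0]
contact_force: [0.9, -0.7, 0.0]
gripper_width: 0.0003
```

View pics/t10.png

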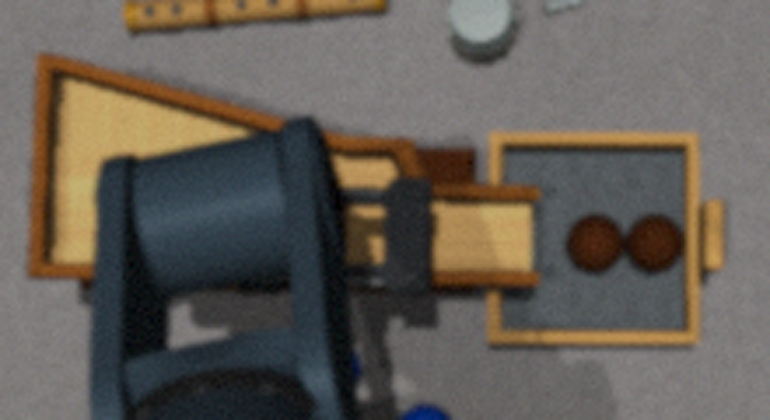

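Both freed balls are in the tray, at (595,243) and (655,243). To keep the exit speed low, I'll ease the finger back downhill with blank_2 and blank_4 following, then lift.

```bash
python3 -m pendant '[[0,0,0,0,0.4,0.08,1],[0,0,0,0,0.5,0.1,1],[0,0,0,0,0.5,0.1,1],[0,0,0,0,0.5,0.1,1],[0,0,0,0,0.5,0.1,1],[0,0,0,0,0.5,0.1,1],[0,0,0,0,0.5,0.1,1],[0,0,0,0,0.3,0.06,1],[0,0,0,0,0,0,1]]' 20
python3 -m pendant '[[0,0,0,0,0,-5,1],[0,0,0,0,0,-5,1],[0,0,0,0,0,-3,1],[0,0,0,0,0,0,1],[0,0,0,0,0,0,1],[0,0,0,0,0,0,1]]' 20
python3 - <<'E'
from h import *
save("top","t11.png",(100,140,220,120),3.5)
save("side","s11.png",(170,130,160,140),5)
E
```

```text
time_s: 12.15
position: [0.51, 0.1871, 0.1064]
tcp_rot: [1.0, -0.004, -0.0, 0.0]
contact_force: [-0.6, 0.2, -1.1]
gripper_width: 0.0002
time_s: 12.9
position: [0.5089, 0.1873, 0.2347]
tcp_rot: [1.0, -0.004, -0.002, 0.0]
contact_force: [0.1, -0.6, -0.9]
gripper_width: 0.0004
```

View pics/t11.png

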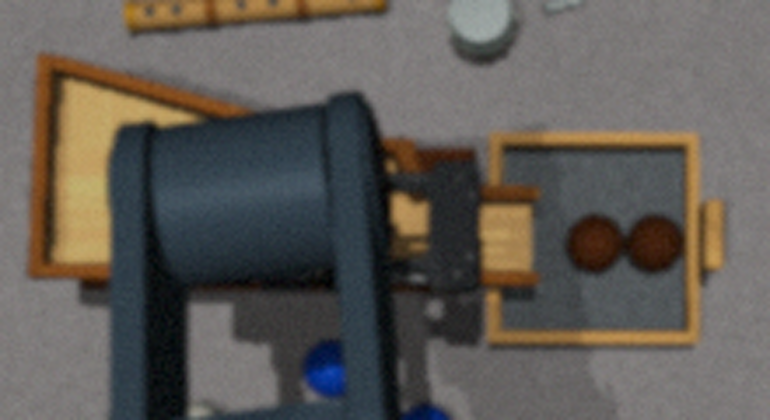

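View pics/s11.png

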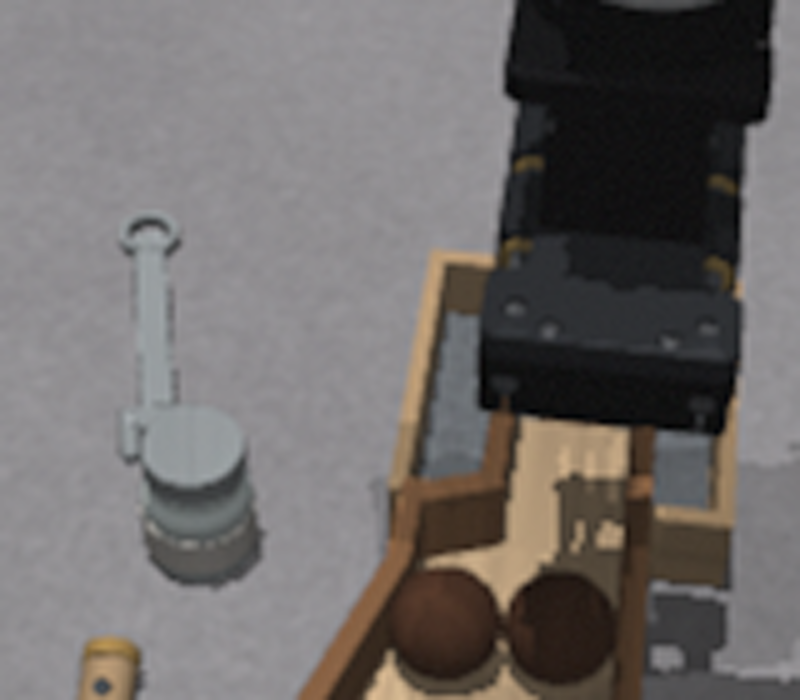

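The side view shows the last two balls abreast, at (445,622) and (562,625), jammed where the hopper narrows. I'll measure them and repeat the nudge on the wall-side one.

```bash
python3 - <<'E'
from h import *
q=np.load("chute.npy");th=q[:3]+R.from_euler('z',q[3]).apply([0,.0155,.085]);Rt=(R.from_euler('z',q[3])*R.from_euler('y',-.21))
eyes.snapshot("side")
for r in regions_of("side","blank_2"):
    u=r["bbox"][:2]
    if r["score"]>.3:
        # intersect plane n=25mm above floor
        o,d=ray("side",u);n=Rt.apply([0,0,1]);P=o+d*((.026-n@(o-th))/(n@d));print(round(r["score"],2),u.round(1),P.round(4),Rt.inv().apply(P-th).round(4))
E
python3 to.py .510 .155 .1
```

```text
pos [0.5097 0.1873 0.2355] th -0.46 z [-0.002 -0.    -1.   ] d(cm) [ 0.09  3.23 13.55] F [0.1 0.3 0.8] w 0.0007 t 13.1Traceback (most recent call last):
  File "<stdin>", line 8, in <module>
AttributeError: 'list' object has no attribute 'round'. Did you mean: 'count'?
```

```bash
cat > balls.py <<'E'
from h import *
q=np.load("chute.npy");th=q[:3]+R.from_euler('z',q[3]).apply([0,.0155,.085]);Rt=(R.from_euler('z',q[3])*R.from_euler('y',-.21))
save("side","b.png",(170,130,160,140),5)
for r in regions_of("side","blank_2"):
    u=np.array(r["bbox"][:2])
    if r["score"]>.2 and u[0]<310:
        o,d=ray("side",u);n=Rt.apply([0,0,1]);P=o+d*((.026-n@(o-th))/(n@d));print(round(r["score"],2),np.round(r["bbox"],1),P.round(4),Rt.inv().apply(P-th).round(4))
E
python3 balls.py
```

```text
0.77 [282.2 253.5  22.7  19.8] [0.5129 0.2144 0.1223] [0.0652 0.0059 0.026 ]
0.69 [258.6 255.2  23.7  21.9] [0.557  0.2263 0.1249] [ 0.0778 -0.038   0.026 ]
```

View pics/b.png

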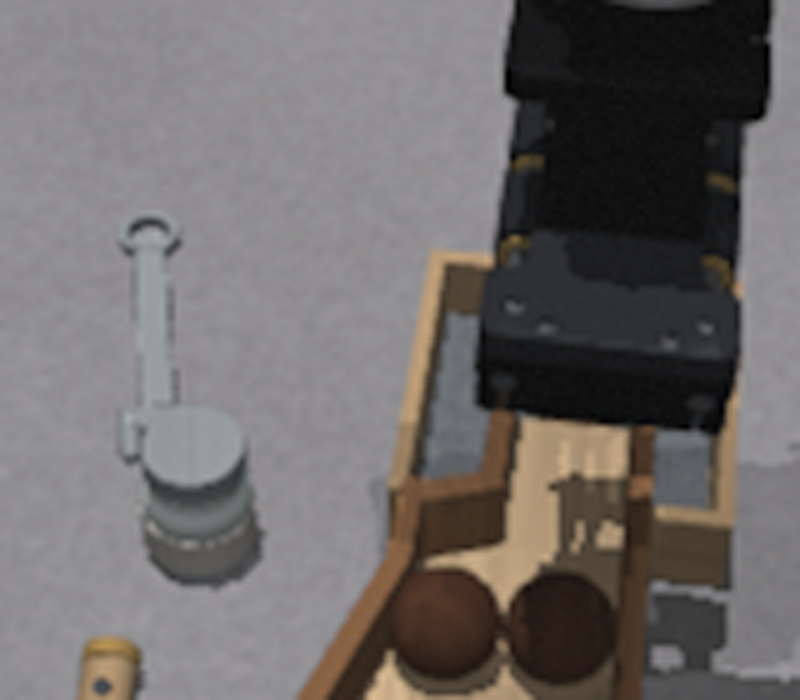

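```bash
python3 -m pendant '[[0,0,0,0,2.5,0,1],[0,0,0,0,0,4.5,1],[0,0,0,0,0,4.5,1],[0,0,0,0,0,3,1],[0,0,0,0,0,1.3,1],[0,0,0,0,0,0,1]]' 20
python3 to.py .510 .162 .102
```

```text
time_s: 13.95
position: [0.5097, 0.1624, 0.103]
tcp_rot: [1.0, -0.004, -0.001, 0.0]
contact_force: [1.2, -0.3, 1.7]
gripper_width: 0.0004
pos [0.5097 0.1624 0.103 ] th -0.46 z [-0.001 -0.    -1.   ] d(cm) [0.03 0.04 0.1 ] F [ 1.2 -0.3  1.7] w 0.0004 t 13.95
```

```bash
python3 -m pendant '[[0,0,0,0,-0.5,-0.08,1],[0,0,0,0,-0.5,-0.1,1],[0,0,0,0,-0.5,-0.1,1],[0,0,0,0,-0.5,-0.1,1],[0,0,0,0,-0.5,-0.1,1],[0,0,0,0,-0.6,-0.12,1],[0,0,0,0,-0.6,-0.12,1],[0,0,0,0,-0.6,-0.12,1],[0,0,0,0,-0.6,-0.12,1],[0,0,0,0,-0.6,-0.12,1]]' 20
python3 -m pendant '[[0,0,0,0,-0.6,-0.12,1],[0,0,0,0,-0.6,-0.12,1],[0,0,0,0,0,0,1],[0,0,0,0,0,0,1],[0,0,0,0,0,0,1],[0,0,0,0,0,0,1],[0,0,0,0,0,0,1],[0,0,0,0,0,0,1]]' 20
python3 - <<'E'
from h import *
save("top","t12.png",(100,140,220,120),3.5)
save("side","s12.png",(170,130,160,140),5)
E
```

```text
time_s: 15.2
position: [0.5102, 0.2178, 0.1143]
tcp_rot: [1.0, -0.004, -0.0, 0.0]
contact_force: [0.4, 0.3, 0.1]
gripper_width: 0.0004
time_s: 16.2
position: [0.5104, 0.2293, 0.1167]
tcp_rot: [1.0, -0.004, -0.0, 0.0]
contact_force: [-0.5, 0.6, 0.4]
gripper_width: 0.0003
```

View pics/t12.png

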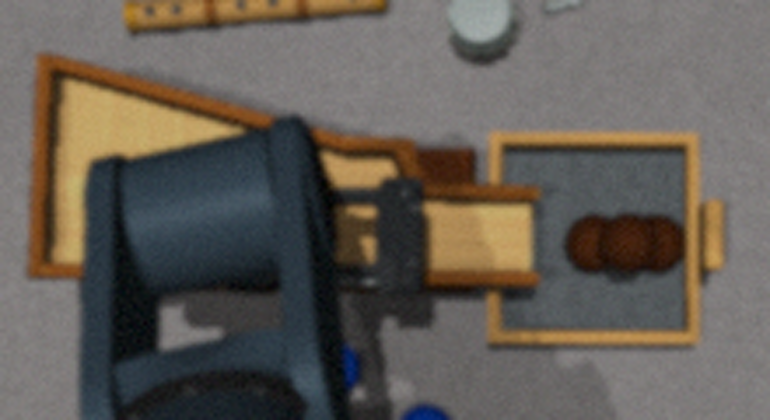

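View pics/s12.png

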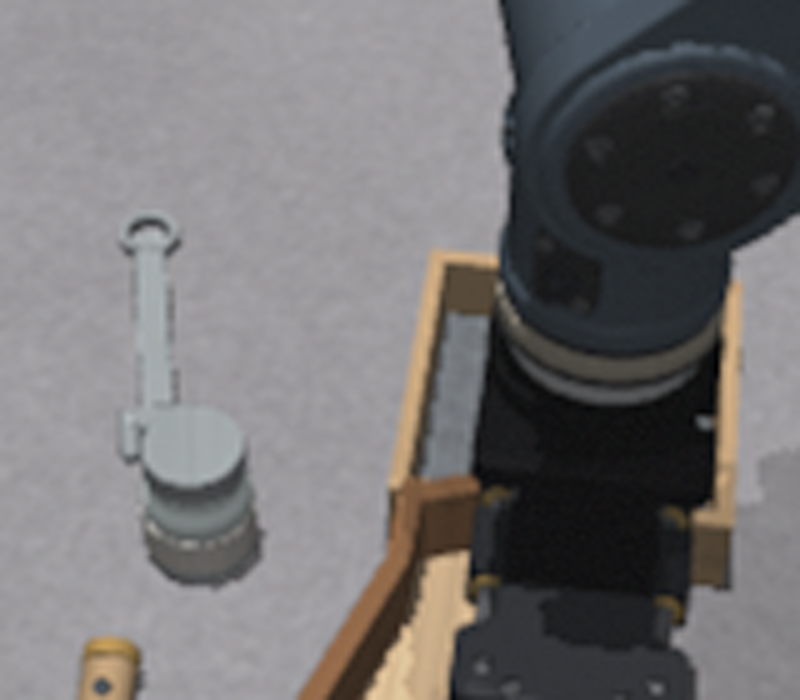

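Three balls are now in or over the tray, with the third apparently on top of the other two at (630,243). I'll check again whether it is still moving.

```bash
python3 -m pendant '[[0,0,0,0,0,0,1],[0,0,0,0,0,0,1],[0,0,0,0,0,0,1]]' 20
python3 - <<'E'
from h import *
save("top","t13.png",(220,160,100,90),7)
E
```

```text
time_s: 16.68
position: [0.5104, 0.2294, 0.1167]
tcp_rot: [1.0, -0.004, 0.0, 0.0]
contact_force: [-0.3, -0.0, 0.6]
gripper_width: 0.0004
```

View pics/t13.png

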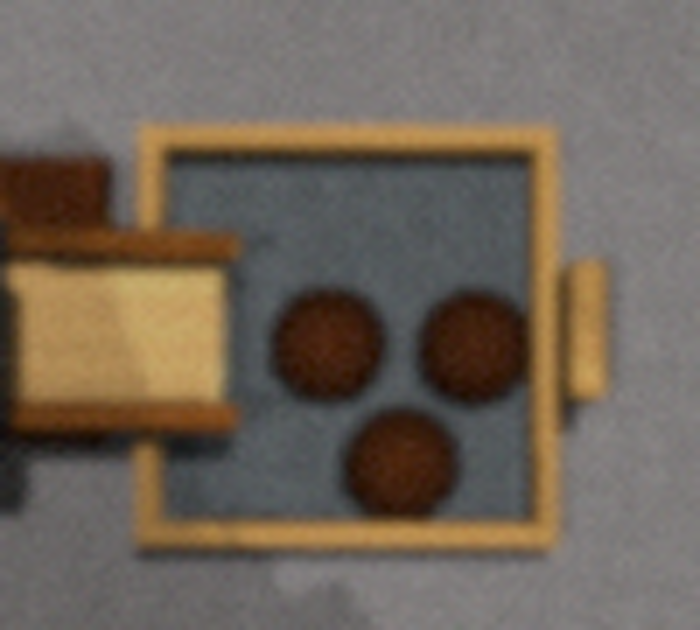

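The third ball has settled, and three now lie on the tray floor, at (328,345), (473,347) and (400,463). I'll ease the last ball down behind the finger and release it low for a slow exit.

```bash
python3 -m pendant '[[0,0,0,0,0.4,0.08,1],[0,0,0,0,0.6,0.12,1],[0,0,0,0,0.6,0.12,1],[0,0,0,0,0.6,0.12,1],[0,0,0,0,0.6,0.12,1],[0,0,0,0,0.6,0.12,1],[0,0,0,0,0.6,0.12,1],[0,0,0,0,0.6,0.12,1],[0,0,0,0,0.6,0.12,1],[0,0,0,0,0.6,0.12,1]]' 20
python3 -m pendant '[[0,0,0,0,0,0,1],[0,0,0,0,0,-5,1],[0,0,0,0,0,-5,1],[0,0,0,0,0,-3,1],[0,0,0,0,0,0,1],[0,0,0,0,0,0,1],[0,0,0,0,0,0,1],[0,0,0,0,0,0,1],[0,0,0,0,0,0,1],[0,0,0,0,0,0,1]]' 20
python3 - <<'E'
from h import *
save("top","t14.png",(100,140,220,120),3.5)
save("side","s14.png",(170,130,160,140),5)
E
```

```text
time_s: 17.98
position: [0.5099, 0.171, 0.105]
tcp_rot: [1.0, -0.004, -0.0, -0.0]
contact_force: [-0.4, 0.2, -0.6]
gripper_width: 0.0002
time_s: 19.23
position: [0.5099, 0.1714, 0.2348]
tcp_rot: [1.0, -0.004, -0.0, 0.0]
contact_force: [-0.1, 0.9, -0.3]
gripper_width: 0.0
```

View pics/t14.png

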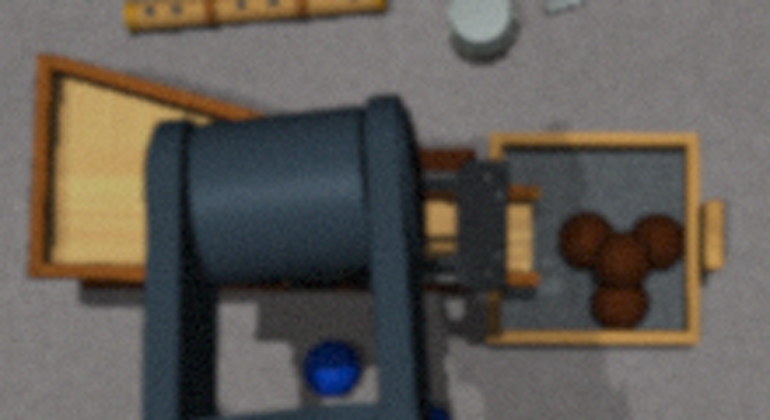

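View pics/s14.png

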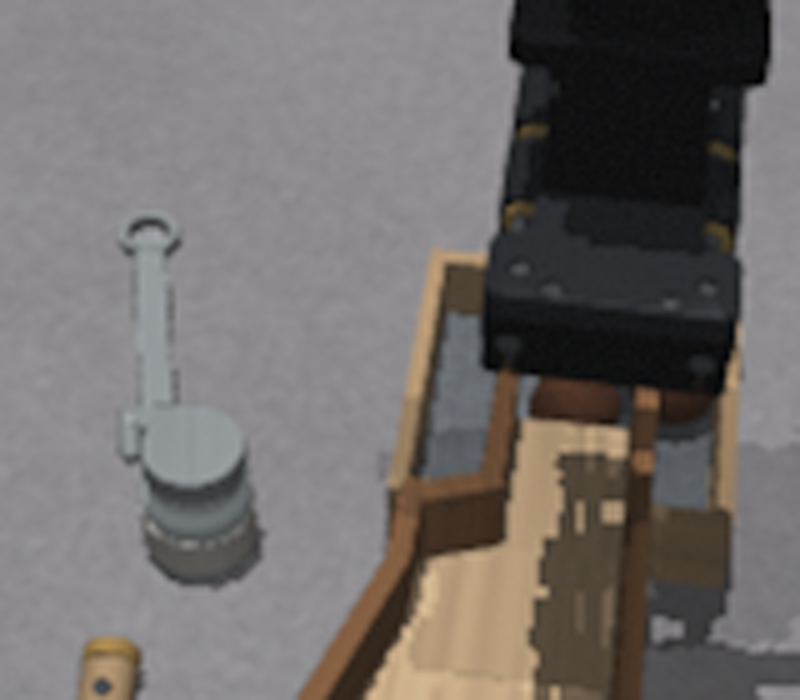

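The chute is empty, but the fourth ball is seen at (622,260) over the other three. I'll draw the arm clear while it settles and look again.

```bash
python3 -m pendant '[[0,0,0,0,-5,-3,1],[0,0,0,0,-5,-2,1],[0,0,0,0,-5,0,1],[0,0,0,0,0,0,1],[0,0,0,0,0,0,1],[0,0,0,0,0,0,1],[0,0,0,0,0,0,1],[0,0,0,0,0,0,1]]' 20
python3 - <<'E'
from h import *
save("top","t15.png",(220,160,100,90),7)
save("side","s15.png",(190,110,130,120),5)
E
```

```text
time_s: 20.32
position: [0.5114, 0.3206, 0.2851]
tcp_rot: [1.0, -0.005, -0.0, 0.0]
contact_force: [-0.5, 0.3, 0.3]
gripper_width: 0.0005
```

View pics/t15.png

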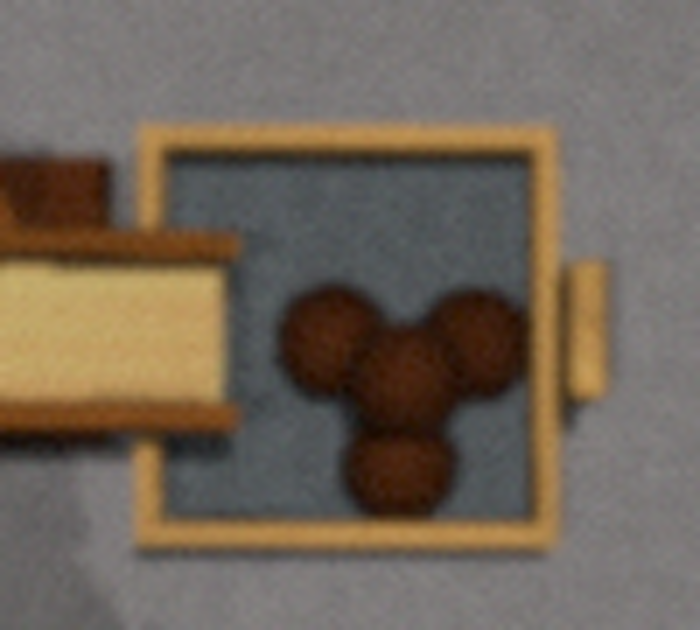

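View pics/s15.png

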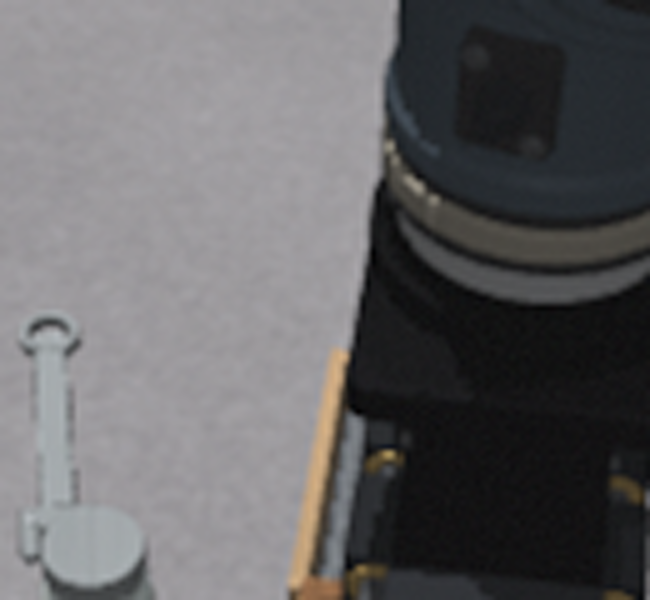

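The fourth ball still rests on the other three, at (405,378). With the lower balls about 54 mm apart, its centre would stand at roughly 61 mm, over the 60 mm limit. I'll grip the tab again and shake the tray gently to dislodge it without touching the balls.

```bash
python3 - <<'E'
from h import *
print("tab",onz("top",(590/7+220-.5,330/7+160-.5),.095))
for p in((332,340),(475,343),(400,467)): print(onz("top",(p[0]/7+219.5,p[1]/7+159.5),.03).round(4))
print(onz("top",(405/7+219.5,378/7+159.5),.061).round(4))
E
python3 -m pendant '[[0,0,0,0,5.5,0,0.1],[0,0,0,0,5.5,0,0.1],[0,0,0,0,5.5,0,0.1],[0,0,0,0,5.5,0,0.1],[0,0,0,0,5.5,0,0.1],[0,0,0,0,5.5,0,0.1],[0,0,0,0,5.0,0,0.1],[0,0,0,0,0,0,0.1]]' 20
python3 to.py .516 -.061 .06
```

```text
tab [ 0.51952742 -0.06295527  0.095     ]
[0.5191 0.0278 0.03  ]
[ 0.5182 -0.0258  0.03  ]
[0.4718 0.0023 0.03  ]
[0.5036 0.0016 0.061 ]
time_s: 21.42
position: [0.5085, -0.062, 0.2852]
tcp_rot: [1.0, -0.007, 0.0, 0.001]
contact_force: [0.7, -0.2, -0.3]
gripper_width: 0.0389
pos [ 0.5085 -0.062   0.2852] th -0.77 z [ 0.001 -0.001 -1.   ] d(cm) [ 0.73 -0.13 22.52] F [ 0.7 -0.2 -0.3] w 0.0389 t 21.425
```

```bash
python3 -m pendant '[[0,0,0,0.8,0,5.5,0.3],[0,0,0,0,0,5.5,0.3],[0,0,0,0,0,4.5,0.3],[0,0,0,0,0,0,0.3]]' 20
python3 to.py .518 -.062 .062
python3 - <<'E'
from h import *
save("side","s16.png",(220,90,110,110),5)
E
```

```text
time_s: 21.92
position: [0.5134, -0.0567, 0.1273]
tcp_rot: [1.0, -0.004, -0.004, -0.002]
contact_force: [0.8, 0.2, -0.1]
gripper_width: 0.0306
pos [ 0.5134 -0.0567  0.1273] th -0.4 z [-0.008  0.003 -1.   ] d(cm) [0.52 0.54 6.52] F [ 0.8  0.2 -0.1] w 0.0306 t 21.925
```

View pics/s16.png

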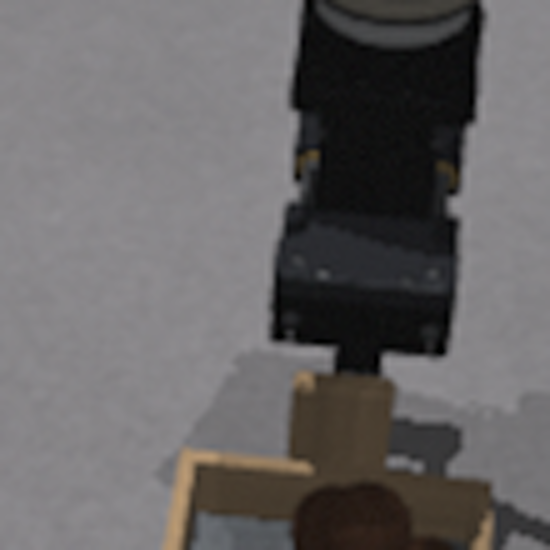

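```bash
python3 -m pendant '[[0,0,0,0,0,0,0.3],[0,0,0,0,0,0,0.3]]' 20
python3 to.py .517 -.063 .062
```

```text
time_s: 22.22
position: [0.5176, -0.0589, 0.1321]
tcp_rot: [1.0, -0.004, 0.002, 0.001]
contact_force: [-0.6, 0.9, -0.9]
gripper_width: 0.0308
pos [ 0.5176 -0.0589  0.1321] th -0.44 z [ 0.004 -0.001 -1.   ] d(cm) [-0.09  0.4   7.01] F [-0.6  0.9 -0.9] w 0.0308 t 22.225
```

```bash
python3 -m pendant '[[0,0,0,0,0.4,0,0.3],[0,0,0,0,0,3,0.3],[0,0,0,0,0,3,0.3],[0,0,0,0,0,0.8,0.3],[0,0,0,0,0,0,1],[0,0,0,0,0,0,1],[0,0,0,0,0,0,1],[0,0,0,0,0,0,1]]' 20
python3 to.py .517 -.063 .062
python3 - <<'E'
from h import *
save("top","t17.png",(220,160,100,90),7)
E
```

```text
time_s: 23.22
position: [0.5169, -0.063, 0.0631]
tcp_rot: [1.0, -0.004, 0.001, 0.001]
contact_force: [0.1, -1.0, 6.2]
gripper_width: 0.0138
pos [ 0.5169 -0.063   0.0631] th -0.43 z [ 0.002 -0.001 -1.   ] d(cm) [ 0.01 -0.    0.11] F [ 0.1 -1.   6.2] w 0.0138 t 23.225
```

View pics/t17.png

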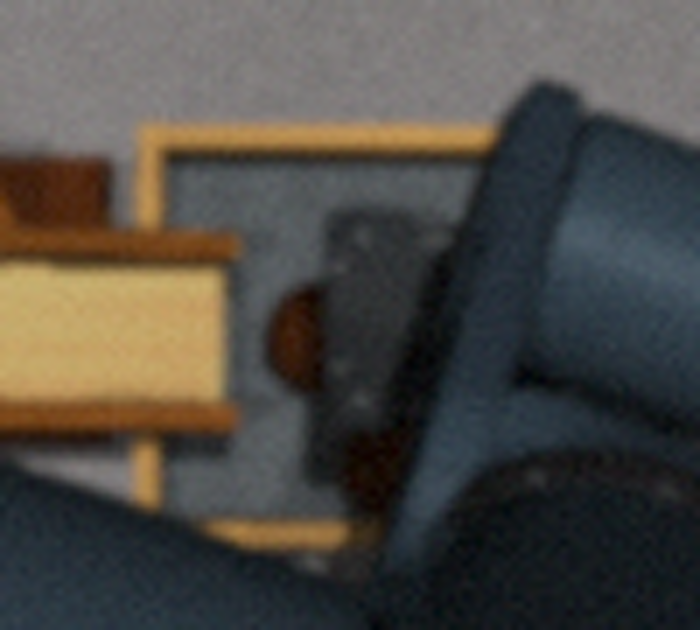

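```bash
python3 -m pendant '[[0,0,0,1.5,0,0,1],[0,0,0,-1.5,0,0,1],[0,0,0,1.5,0,0,1],[0,0,0,-1.5,0,0,1],[0,0,0,0,0,0,1],[0,0,0,0,0,0,1],[0,0,0,0,0,0,1],[0,0,0,0,0,0,1]]' 20
python3 to.py .517 -.063 .062
python3 - <<'E'
from h import *
save("top","t18.png",(220,160,100,90),7)
save("side","s18.png",(220,110,110,110),5)
E
```

```text
time_s: 24.28
position: [0.516, -0.0627, 0.0627]
tcp_rot: [1.0, -0.004, -0.0, 0.0]
contact_force: [-1.6, -1.6, 7.8]
gripper_width: 0.0137
pos [ 0.516  -0.0627  0.0627] th -0.47 z [-0.001 -0.    -1.   ] d(cm) [0.1  0.03 0.07] F [-1.6 -1.6  7.8] w 0.0137 t 24.275
```

View pics/t18.png

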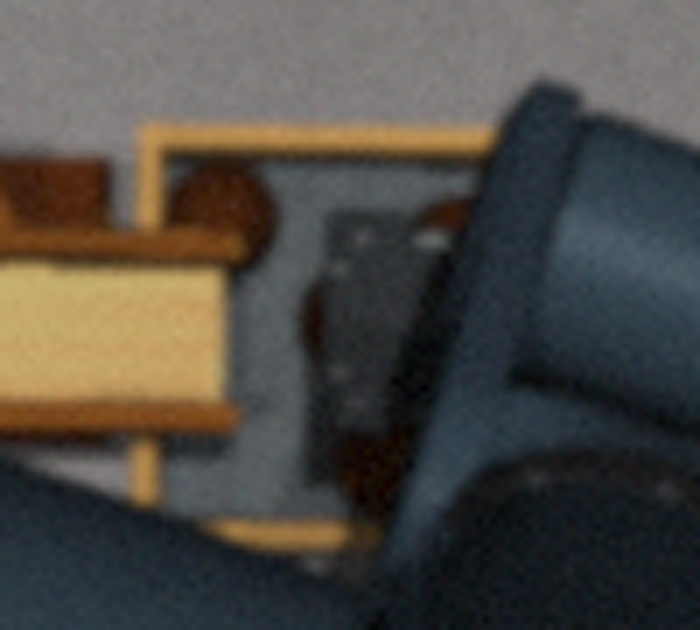

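View pics/s18.png

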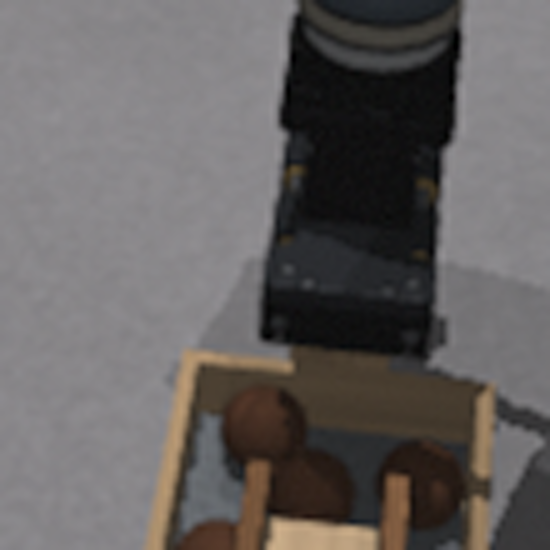

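The pile has come apart, and the side view shows four separate balls in the tray. I'll release, lift clear and check.

```bash
python3 -m pendant '[[0,0,0,0,0,0,0.3],[0,0,0,0,0,0,0.3],[0,0,0,0,0,0,0.3],[0,0,0,0,0,-2,0.3],[0,0,0,0,0,-5,0.3],[0,0,0,0,0,-5,0.3],[0,0,0,0,4,-4,0.3],[0,0,0,0,6,0,0.3],[0,0,0,0,6,0,0.3],[0,0,0,0,0,0,0.3]]' 20
python3 -m pendant '[[0,0,0,0,6,0,0.3],[0,0,0,0,6,0,0.3],[0,0,0,0,0,0,0.3],[0,0,0,0,0,0,0.3],[0,0,0,0,0,0,0.3]]' 20
cat > chk.py <<'E'
import sys
from h import *
save("top",f"t{sys.argv[1]}.png",(220,160,110,90),7)
for r in regions_of("top","blank_2"):
    u=np.array(r["bbox"][:2])
    if r["score"]>.2 and u[0]>230: print(round(r["score"],2),np.round(r["bbox"],1),onz("top",u,.03).round(4))
save("side",f"s{sys.argv[1]}.png",(180,100,150,140),5)
E
python3 chk.py 20
```

```text
time_s: 25.62
position: [0.515, -0.2272, 0.222]
tcp_rot: [1.0, -0.007, 0.001, 0.001]
contact_force: [0.5, 0.7, 0.1]
gripper_width: 0.0307
time_s: 26.25
position: [0.5137, -0.3404, 0.2218]
tcp_rot: [1.0, -0.003, -0.001, -0.001]
contact_force: [0.4, 0.2, 0.5]
gripper_width: 0.0307
0.75 [276.5 225.3  19.   15.4] [0.4741 0.0027 0.03  ]
0.74 [271.1 202.7  12.1  14. ] [0.5332 0.0169 0.03  ]
0.67 [287.1 195.   18.1  16. ] [ 0.5537 -0.0252  0.03  ]
0.47 [252.2 190.6  18.4  16.4] [0.5649 0.0667 0.03  ]
```

View pics/t20.png

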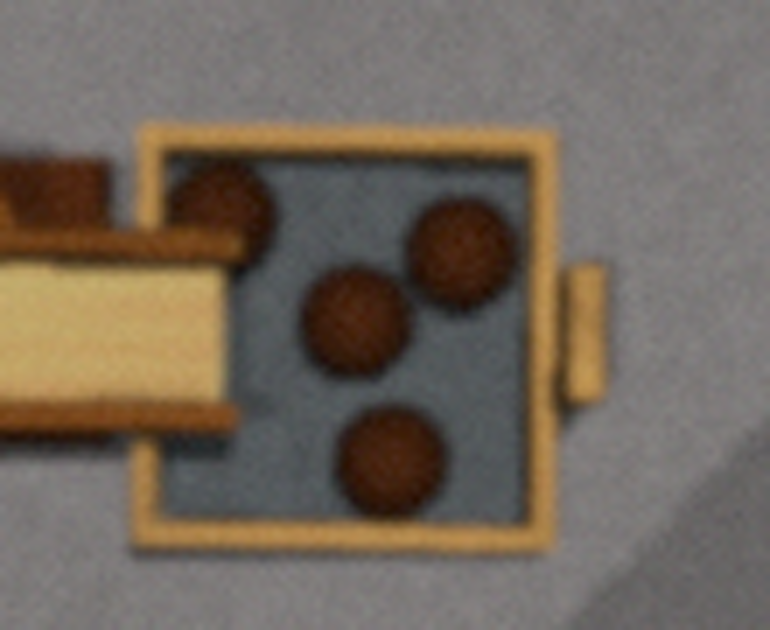

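View pics/s20.png

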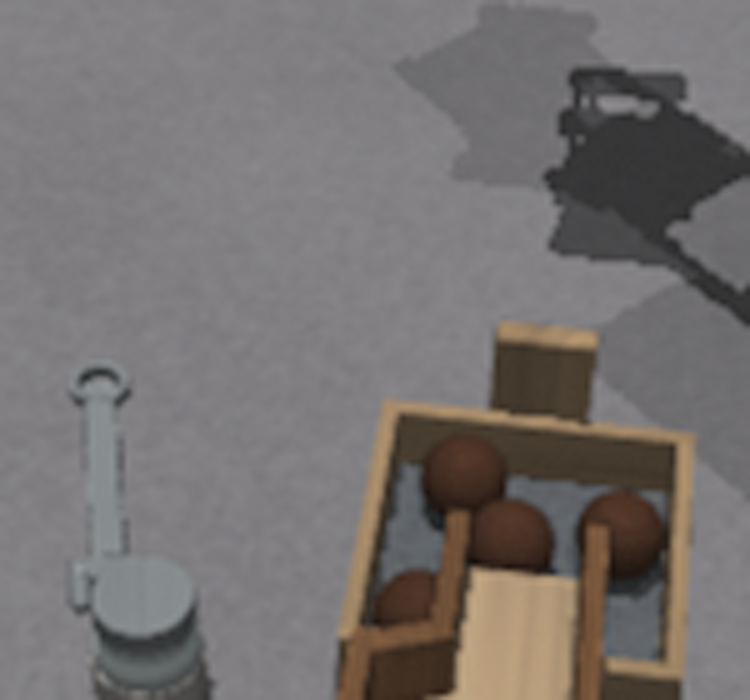

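All four balls lie separate on the tray floor, at top-view (222,215), (462,253), (355,322) and (392,462). The tray sits flat and the arm is clear. I'll wait briefly, confirm nothing is rolling, and hand in.

```bash
python3 -m pendant '[[0,0,0,0,0,0,0.3],[0,0,0,0,0,0,0.3],[0,0,0,0,0,0,0.3],[0,0,0,0,0,0,0.3],[0,0,0,0,0,0,0.3],[0,0,0,0,0,0,0.3],[0,0,0,0,0,0,0.3],[0,0,0,0,0,0,0.3]]' 20
python3 chk.py 21; python3 - <<'E'
import cv2,numpy as np
a=cv2.imread('pics/t20.png').astype(int);b=cv2.imread('pics/t21.png').astype(int);print(np.abs(a-b)[:,:560].max(),np.abs(a-b)[:,:560].mean())
from h import *
for q in("jar","spanner","flute"):
    for r in regions_of("side",q)[:1]: print(q,round(r["score"],2),np.round(r["bbox"],1))
E
```

```text
time_s: 27.4
position: [0.5138, -0.3426, 0.222]
tcp_rot: [1.0, -0.004, -0.0, -0.0]
contact_force: [-0.4, 0.3, -0.3]
gripper_width: 0.0307
0.77 [269.9 204.4  15.3  13.7] [0.5287 0.02   0.03  ]
0.72 [276.1 227.2  15.9  14.4] [0.4692 0.0037 0.03  ]
0.7 [286.7 195.1  15.6  18.7] [ 0.5534 -0.0241  0.03  ]
0.55 [251.  189.8  18.7  15.5] [0.567  0.0699 0.03  ]
21 2.4960071806500377
jar 0.9 [211.4 228.4  25.3  34.8]
spanner 0.53 [199.1 196.3  10.8  48.7]
flute 0.84 [184.9 305.1  28.5  98.7]
```

View pics/t21.png

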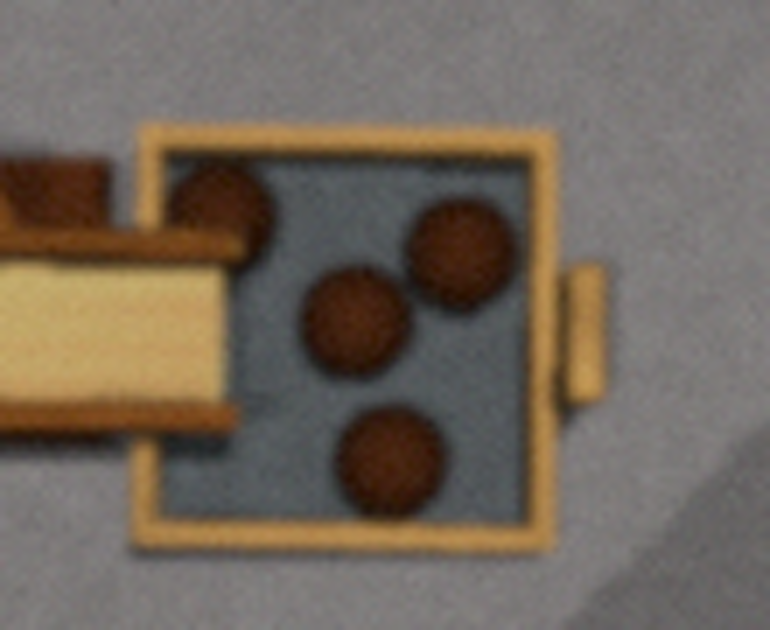

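The picture matches the one before it apart from image noise, so all four balls are at rest.

```bash
python3 -c "
from plant import ticket
print(ticket.close_job())"
```

```text
the job is handed in; nothing more can be done
None
```

All four balls are in the tray, and I handed the job in at about 27.5 s. No verdict is reported.

- **Tray:** I gripped its tab, turned it about 15° and slid it under the spout. The spout's end is roughly 40 mm uphill of the tray's centre.
- **Jam:** With the closed fingers I pushed blank_2 well back up the straight wall, and blank_1 and blank_3 ran out past the finger. The last two balls jammed abreast. A second nudge of the wall-side one freed both.
- **Stacked ball:** The last ball came to rest on top of the other three, at about 61 mm by my estimate, just over the 60 mm limit. I gripped the tab again, shook the tray 15 mm sideways twice, and it dropped to the tray floor.

**Last checks:**
- **Balls:** Two top views about 1 s apart show four separate balls at rest on the tray floor. The spout wall partly hides one of them. The uphill and spout-side balls measured up to about 5 mm differently between the two views, though the pictures themselves matched.
- **Tray and arm:** The tray looks flat, and the arm is clear of everything.
- **Jar, spanner and flute:** They are within about 1–2 pixels of where they started.
- **Forces:** I could not measure the force on the balls directly. The wrist readings at the end of each push were around 1–2 N. With the tab gripped, about 6–8 N showed vertically, which went away on release.

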